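# Start and screw an inspection lens into its port

## Robot

A 6-joint arm with a two-finger parallel gripper is mounted at the origin on the work surface. World frame = base frame: x ahead of the robot, y to its left, z up, the work surface at z = 0. Lengths are in mm, angles in rad, forces in N, time in s.
With the tool pointing down it reaches from about 350 to 775 mm from the base axis. Payload 5.5 kg.
Tool frame: the origin (TCP) lies between the finger pads; the fingertips stand r.tcp_to_tips ahead of it and the grasp point (between the pads) lies 6 mm ahead of it (r.tcp_to_tips is the distance from the TCP to the fingertips, in mm); z points along the fingers, y is the direction in which the jaws open and shut (so a half turn about z gives the same grasp; the last joint's range is limited). The gripper opens to 85 mm and grips with 20 to 120 N. Pads are 22 mm wide; open, the fingers measure 114 mm over their backs; the gripper's body (76 mm by 85 mm) begins 54 mm behind the grasp point. The pads swing forward as they close: fully open they stand 13 mm farther back than shut.
Start: joints at [-1.293, 0.313, 0.046, 1.304, 0, 1.431], TCP at [233.307, -525.583, 256.323] pointing down, gripper open.
Joint ranges: [-2.76, 2.76], [-0.86, 1.69], [-1.03, 1.26], [-2.2, 2.34], [-1.47, 1.5], [-3.14, 3.14]. Speed limits (rad/s): [2.57, 2.57, 3.14, 3.14, 3.14, 3.14].

## Interface

Orientations are given as [roll, pitch, yaw] about the fixed x, y, z axes, in that order (R = Rz(yaw) Ry(pitch) Rx(roll)).
In Python, from station import status, viewer, hand_in, r gives the robot as it stands. The module is installed in compiled form; this text tells all that it offers.
- The arm moves only by the shell command python3 -m inch 'ROWS' [OPENING]. ROWS is JSON, a list of rows, each an object with "slide": the shift along the tool's x, y, z in m, a list of three; "turn": the turn, a rotation vector about the tool's x, y, z in degrees, a list of three. In form: [{"slide": [dx, dy, dz], "turn": [wx, wy, wz]}, ...]. A call has 1 to 10 rows; each row shifts and turns the pose as measured when the row begins, along the tool's axes as they then stand; what a row does not reach is not made up. A row lasts 1/8 s, in which the tool goes at most 62.5 mm and 10.7 degrees, less where a joint would pass 70% of its speed; a pose out of reach is approached as far as the arm can. A call with a gripper value outside its range is refused whole. OPENING is the closure, from 0 (fully open) to 1 (shut), set as the call begins (- or left out, the last holds). The fingers move at their own pace and stop on an object; the grip force is fixed at half the most. Time passes only in rows, so rows that do not move let the fingers close. It gives the time, the measured TCP pose, the force and the opening at its end, in the units of the state.
- status.observe(): the state, without advancing time (a new reading comes with each control period).
- viewer.camera(name): name is "side" or "top" or "wrist"; returns the picture (384x512x3 uint8, red, green, blue); there is no depth.
- viewer.camera_params(name): a dict with "fx", "fy", "cx", "cy" (pixels), "k1" (the pictures are not rectified: a ray, as slopes to the right and down, at radius r is drawn at 1 + k1 r^2 times it, then the intrinsics apply), "rvec" (rotation vector, rad) and "tvec" (3), from world to camera coordinates, as OpenCV has them. Camera axes: x right, y down, z forward; pixel columns grow to the right and rows downward; lengths in mm; the calibration is good to about 2 mm. A picture is of the moment at which its call begins: read the wrist's pose just before it. camera_params takes no time and is no camera call; for the wrist camera it gives the pose at the moment of the call.
- hand_in(): hands the job in, once; it reports no verdict.
Trained networks look in the newest picture that a camera, given by its name, has taken for a name from the list of things; names that differ only in an ending like _2 or _b are one class to them, and where a whole thing is asked for, a point or a joint stands for the part that bears it (a point fixed in the world has none). Each returns a list of dicts, best first, with "score" (0 to 1); they miss things now and then, are a little off and sometimes report something else, mostly with a low value. They report only what shows in the picture. A call takes as long as a camera call. They do not tell look-alikes from the thing itself.
- viewer.outline_of(target, camera): "pixels" (384x512 bool, what is visible of it) and "location" ([row, column] in pixels, amid what is visible of it).
The state is a dict: "time_s": time; "joint_positions": joint angles; "dq": joint speeds; "joint_torque": joint torques, N m; "ee_pos": TCP position; "tcp_rot": TCP orientation; "force": force on the tool from outside, world axes, zero at the start; "moment": the same for the moment, N m; "gripper_width": finger opening in mm.
Only numpy, scipy, OpenCV 4.12 (cv2) and the standard library are available. Lean on these libraries where they do the work, as an engineer would, in place of code of your own. Each camera call takes 0.05 s, during which the arm holds its last target.

## Task

Fit the lens that stands on the rubber pad into the round upward-facing port of the camera stand: set it upright in the mouth of the port and, unless it has already dropped in, turn it backward (counterclockwise seen from above) under light pressure until it drops a step into the thread, then turn it forward (clockwise) until its collar lies flush on the port's rim. Never force it; let go when it is home, and leave the other things where they are.

Things in the scene. Friction and masses are not known exactly. Their poses are not given: they have to be found in the camera images.
- lens: The lens to fit, standing upright, 78 mm tall, 0.17-0.35 kg. Origin under its foot, z up along its axis. From below: foot 36 mm across (tip bevelled to 28); at z 12-15 mm four thread lugs, 90 deg apart, 3.6 mm wide, out to 48 mm across, on its x and y axes; neck 36 mm; collar 56 mm across, z 27-32; round black barrel 40 mm across, z 32-78.
- collar (a point): Centre of the underside of the lens's collar, 27 mm above the underside of its foot; lies flush on the port's rim when the lens is home.
- grip (a point): Point on the lens axis where to grip its 40 mm barrel, 56 mm above the foot, 29 mm above the collar's underside. Any direction around the axis will do.
- stand: Fixed grey camera stand, 105 x 105 x 30 mm, with an upright round aluminium port 65 mm across on top, ending 64 mm above the table. Origin under its centre. Inside, a right-hand four-start thread (forward = clockwise from above = down), its top 4 mm below the rim; the angle of its starts repeats every 90 deg, differs each time and is not given by the stand's pose.
- rim (a point): Centre of the port's mouth, level with the rim; mouth 51 mm wide, bore inside the thread 39. Collar above rim: 11 mm with lugs on top of the thread (14 on its blunt stops), 4 after the drop, 0 home. From on top: at most 85 deg back to the drop; forward a blunt stop blocks. Dropped: back at most 17 deg; 10-30 deg forward level, then down 4 mm over 37 deg; hard end stop 12 deg later.
- pad: Fixed black rubber pad, 100 x 100 x 6 mm, on which the lens stands at first. Origin under its centre.
- short_lens: Bystander: a short spare lens, 52 mm across, 34 mm tall, standing. Origin under its centre. Leave alone.
- gauge_block: Bystander: a flat steel block, 35 x 60 x 12 mm. Origin under its centre. Leave alone.
- cap: Bystander: a black lens cap, 48 mm across, 12 mm high. Origin under its centre. Leave alone.
- driver: Bystander: a screwdriver lying on the table. Leave alone.
Mind the look-alikes: they are no part of the job. Leave any green or turquoise look-alike of the lens alone.

How it is judged:
By the outcome, as a careful person would: the job done as asked, in the order asked, and still so for the second after the job is handed in, with the robot touching nothing.
It also fails if it takes over 58 s, if anything falls off the work surface, if the arm or the gripper's body presses on something with over 40 N, if the wrist force passes 120 N, or if a joint passes its speed limit or range.

## Working session

There is one attempt and no reset: what is moved stays moved. The work goes in short steps, Python scripts to look and compute and a shell command to move; the robot and the scene stay as the last step left them, time stands still between calls to the robot, and variables do not carry over. Pictures are saved under pics/ and viewed, and the job is handed in when it is done.

```bash
mkdir -p pics; ls; cat > h.py <<'E'
import numpy as np, cv2
from station import status, viewer, hand_in, r
def save(n,img,scale=1):
    cv2.imwrite(f'pics/{n}.png',cv2.cvtColor(img,cv2.COLOR_RGB2BGR))
E
python3 - <<'E'
from h import *
print(status.observe()); print(r.tcp_to_tips)
for c in ['side','top','wrist']:
    p=viewer.camera_params(c); print(c,p)
    save(c+'0',viewer.camera(c))
E
```

```text
pics
{'time_s': 0.0, 'joint_positions': array([-1.29258447e+00,  3.14004961e-01,  4.50166507e-02,  1.30360211e+00,
       -1.81471868e-05,  1.43120295e+00]), 'dq': array([ 1.78977180e-03, -1.21494308e-03, -8.27980674e-04,  1.06224778e-03,
       -8.53258666e-04,  8.29503870e-05]), 'joint_torque': array([-1.52646339e-04, -4.80630434e+01,  2.98531651e+01,  1.94874202e-02,
       -9.04740364e-05, -2.01066001e-06]), 'ee_pos': array([ 233.17472761, -525.10717621,  255.42163833]), 'tcp_rot': array([-3.13981349e+00, -2.31659595e-04,  4.17805045e-01]), 'force': array([-0.36178863, -1.44784122,  0.07305537]), 'moment': array([ 0.03227989, -0.01547125, -0.00471212]), 'gripper_width': 85.6123220217259}
25.0
side {'fx': 429.2952481461393, 'fy': 429.2952481461393, 'cx': 258.39765085790583, 'cy': 194.63200609486705, 'k1': -0.15932323984488742, 'rvec': array([ 0.37187966, -2.63346332,  1.46202269]), 'tvec': array([ 530.94183574,  162.65051344, 1093.25586774])}
top {'fx': 423.8315202083615, 'fy': 423.8315202083615, 'cx': 259.2205847770923, 'cy': 196.32926079891575, 'k1': 0.05176365593389713, 'rvec': array([ 2.13854909, -2.09523812,  0.17837862]), 'tvec': array([  -3.62364276,  561.44803294, 1037.3967999 ])}
wrist {'fx': 276.6812042989144, 'fy': 276.6812042989144, 'cx': 259.1666061501757, 'cy': 189.42688810021494, 'k1': 0.00995264559449128, 'rvec': array([-2.4259747 ,  1.57619141,  0.23031537]), 'tvec': array([-573.87732442,  -36.96436372,  379.23310585])}
```

View pics/side0.png

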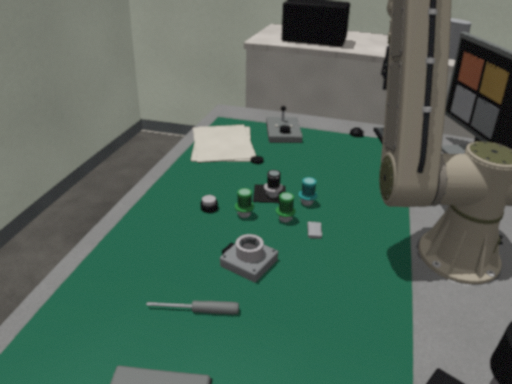

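View pics/top0.png

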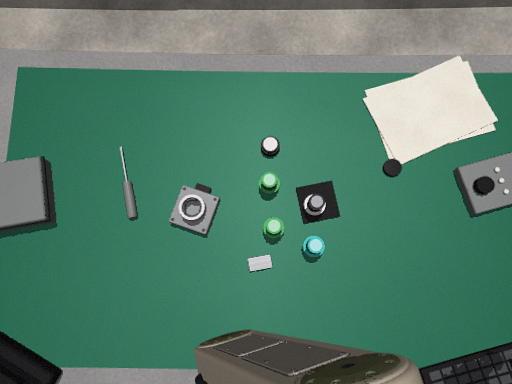

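View pics/wrist0.png

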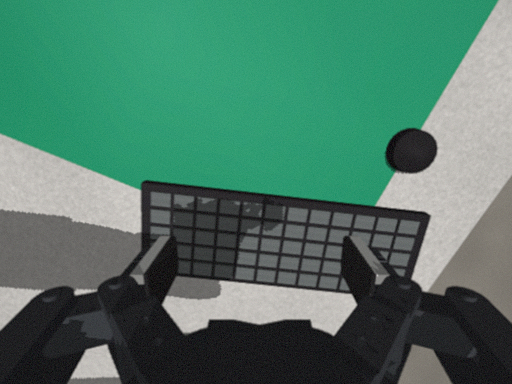

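The side and top views show the black lens on the pad at top (316,203), with the stand's port at (192,207). The green look-alikes are at (270,183) and (274,227), and the turquoise one at (314,246). Next I'll localize the lens and port.

```bash
cat >> h.py <<'E'
def ray(cam,uv,p=None):
    p=p or viewer.camera_params(cam)
    R,_=cv2.Rodrigues(p['rvec']); t=np.array(p['tvec'])
    x=(uv[0]-p['cx'])/p['fx']; y=(uv[1]-p['cy'])/p['fy']
    rd=np.hypot(x,y); s=rd
    for _ in range(30): s=rd/(1+p['k1']*s*s)
    k=s/rd if rd>0 else 1
    d=R.T@np.array([x*k,y*k,1]); o=-R.T@t
    return o,d
def onz(cam,uv,z,p=None):
    o,d=ray(cam,uv,p); return o+d*(z-o[2])/d[2]
def proj(cam,X,p=None):
    p=p or viewer.camera_params(cam)
    R,_=cv2.Rodrigues(p['rvec']); c=R@np.array(X,float)+np.array(p['tvec'])
    x,y=c[:2]/c[2]; k=1+p['k1']*(x*x+y*y)
    return np.array([p['fx']*x*k+p['cx'],p['fy']*y*k+p['cy']])
def up(img,c,w,f):
    x,y=int(c[0]),int(c[1]); x0=max(0,x-w);y0=max(0,y-w)
    return cv2.resize(img[y0:y+w,x0:x+w],None,fx=f,fy=f,interpolation=cv2.INTER_CUBIC)
E
python3 - <<'E'
from h import *
img=viewer.camera('top')
a=up(img,(316,203),35,5);b=up(img,(192,207),35,5)
save('topcrop',np.hstack([a,b]))
for t in ['lens','pad','stand','short_lens','gauge_block','cap']:
    for d in viewer.outline_of(t,'top')[:4]:
        ys,xs=np.nonzero(d['pixels']); print(t,d['score'],d['location'],len(xs),xs.min(),xs.max(),ys.min(),ys.max())
print(onz('top',(316,203),84),onz('top',(192,207),64),onz('top',(318,202),6))
img=viewer.camera('side')
save('sidecrop',np.hstack([up(img,(274,185),35,5),up(img,(249,250),35,5)]))
print(proj('side',[0,0,0]))
E
```

```text
lens 0.82 [184.1, 270.3] 340 260 279 172 193
lens 0.79 [228.0, 274.2] 363 263 284 217 238
lens 0.78 [204.2, 311.9] 368 304 325 194 215
lens 0.65 [247.1, 314.6] 357 303 323 236 257
pad 0.83 [191.5, 322.4] 1009 296 339 181 224
stand 0.83 [206.1, 195.2] 1704 168 220 184 234
short_lens 0.69 [142.3, 269.1] 300 261 279 137 155
gauge_block 0.84 [262.7, 259.8] 315 248 272 255 270
gauge_block 0.46 [192.8, 323.8] 974 296 338 182 223
cap 0.65 [169.3, 392.7] 265 383 401 159 176
cap 0.33 [262.6, 259.7] 277 248 271 256 271
[ 541.29976547 -133.8573247    84.        ] [528.43905631 177.25781785  64.        ] [ 557.61166897 -148.30396304    6.        ]
[458.31599695 255.87566679]
```

View pics/topcrop.png

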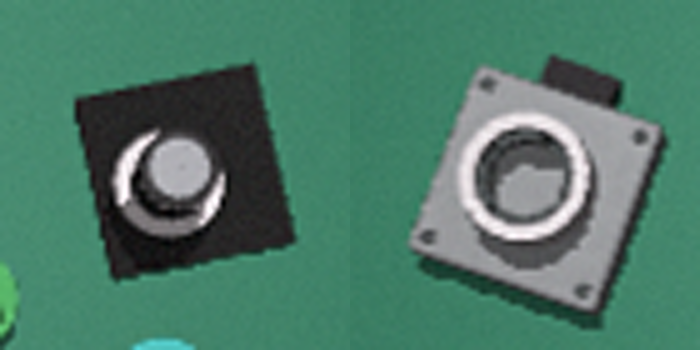

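View pics/sidecrop.png

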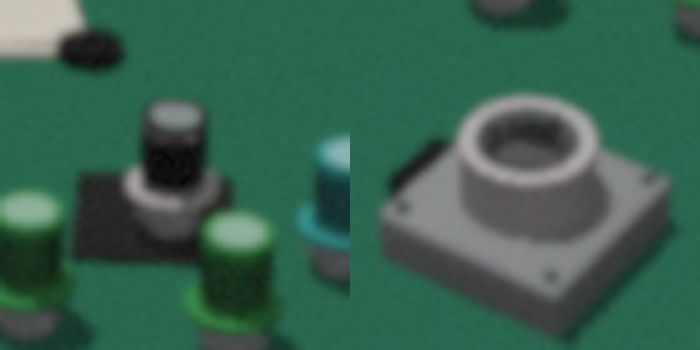

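```bash
python3 - <<'E'
from h import *
from scipy.spatial.transform import Rotation as Ro
print('lens top',onz('top',(317,201.6),84),'collar',onz('top',(314.8,204.4),38),'rim',onz('top',(192,207.2),64))
print('side: lens top',onz('side',(239+177/5,150+116/5),84),'rim',onz('side',(214+178/5,215+140/5),64))
s=status.observe();p=viewer.camera_params('wrist');R,_=cv2.Rodrigues(p['rvec']);o=-R.T@p['tvec']
T=Ro.from_euler('xyz',s['tcp_rot']).as_matrix()
print('cam in tool',T.T@(o-s['ee_pos']),'axis',T.T@R.T[:,2], T.T@R.T[:,0])
print(s['time_s'],onz('top',(314.6,247.1),40),onz('top',(270.3,184.1),40),onz('top',(274,228),40))
E
```

```text
lens top [ 544.87130054 -136.33832644   84.        ] collar [ 545.52753703 -136.13653076   38.        ] rim [527.92669158 177.23144674  64.        ]
side: lens top [ 540.27891695 -134.52610394   84.        ] rim [524.86004365 179.96233404  64.        ]
cam in tool [  72.14796298   -0.19619578 -117.52589567] axis [-2.83365388e-01 -2.73401240e-04  9.59011982e-01] [4.09903957e-04 9.99999833e-01 4.06203254e-04]
0.55 [ 435.50054623 -135.059109     40.        ] [596.69534402 -20.14072687  40.        ] [481.86848496 -31.5631261   40.        ]
```

```bash
python3 -m inch '[{"slide":[0.049,-0.0255,0],"turn":[0,0,0]},{"slide":[0.049,-0.0255,0],"turn":[0,0,0]},{"slide":[0.049,-0.0255,0],"turn":[0,0,0]},{"slide":[0.049,-0.0255,0],"turn":[0,0,0]},{"slide":[0.049,-0.0255,0],"turn":[0,0,0]},{"slide":[0.049,-0.0255,0],"turn":[0,0,0]},{"slide":[0.049,-0.0255,0],"turn":[0,0,0]},{"slide":[0.049,-0.0255,0],"turn":[0,0,0]},{"slide":[0.049,-0.0255,0],"turn":[0,0,0]},{"slide":[0,0,0],"turn":[0,0,0]}]' 0
python3 -m inch '[{"slide":[0,0,0],"turn":[0,0,-10]},{"slide":[0,0,0],"turn":[0,0,-10]},{"slide":[0,0,0],"turn":[0,0,-10]},{"slide":[0,0,0],"turn":[0,0,-10]},{"slide":[0,0,0],"turn":[0,0,-10]},{"slide":[0,0,0],"turn":[0,0,-10]},{"slide":[0,0,0],"turn":[0,0,-10]},{"slide":[0,0,0],"turn":[0,0,-10]},{"slide":[0,0,0],"turn":[0,0,-10]},{"slide":[0,0,0],"turn":[0,0,0]}]' 0
```

```text
time_s: 1.8
ee_pos: [554.0, -127.8, 256.7]
tcp_rot: [3.136, -0.003, 0.414]
force: [-0.9, -0.3, -0.8]
gripper_width: 85.5
time_s: 3.05
ee_pos: [548.4, -135.5, 257.0]
tcp_rot: [-3.14, 0.007, 2.027]
force: [0.2, 0.3, 0.6]
gripper_width: 85.4
```

```bash
python3 - <<'E'
from h import *
p=viewer.camera_params('wrist');img=viewer.camera('wrist');save('w1',img)
import pickle;pickle.dump(p,open('w1.pkl','wb'))
print(proj('wrist',[544,-136,84],p),proj('wrist',[544,-136,38],p),status.observe()['joint_positions'])
for d in viewer.outline_of('lens','wrist'):
    ys,xs=np.nonzero(d['pixels']); print(d['score'],d['location'],xs.min(),xs.max(),ys.min(),ys.max())
E
```

```text
[255.48815259 175.10880984] [256.07700151 166.23165769] [-0.38127891  0.29036421  0.01631799  1.29251864 -0.00594326  0.73438172]
0.95 [124.3, 173.8] 146 202 100 146
0.66 [164.6, 256.2] 236 279 143 190
0.66 [93.4, 346.8] 319 377 70 119
0.62 [55.6, 247.4] 225 273 27 84
```

View pics/w1.png

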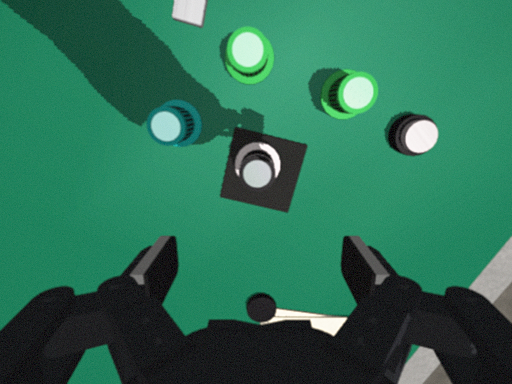

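```bash
python3 - <<'E'
from h import *
import pickle;p=pickle.load(open('w1.pkl','rb'))
img=cv2.imread('pics/w1.png');c=img[130:205,215:300]
cv2.imwrite('pics/w1c.png',cv2.resize(c,None,fx=8,fy=8,interpolation=cv2.INTER_NEAREST))
g=cv2.cvtColor(img,cv2.COLOR_BGR2GRAY)
m=((g>130)*255).astype(np.uint8)
n,l,st,ce=cv2.connectedComponentsWithStats(m[130:205,215:300])
for i in range(n): print(st[i],ce[i]+[215,130])
E
```

```text
[   0    0   85   75 5308] [256.7353052  167.25828937]
[ 20  13  46  34 450] [260.44       155.23777778]
[ 28  30  29  28 617] [256.76823339 173.35656402]
```

View pics/w1c.png

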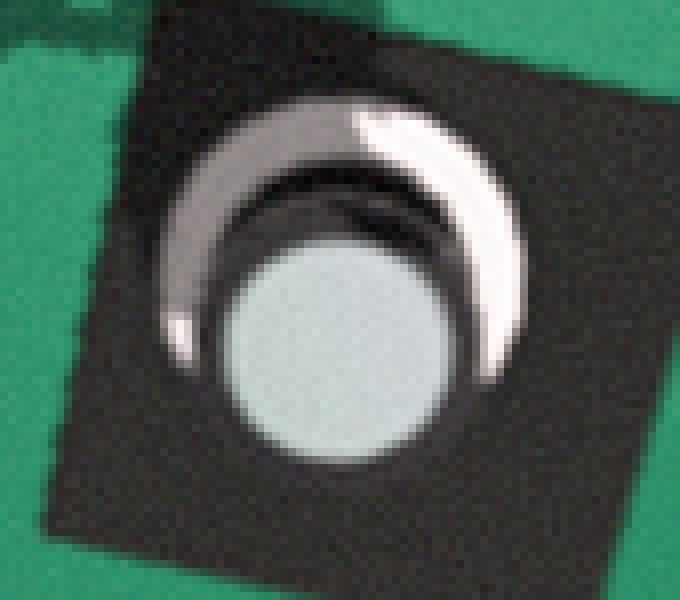

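```bash
python3 - <<'E'
from h import *
import pickle;p=pickle.load(open('w1.pkl','rb'))
print(onz('wrist',(256.8,173.4),84,p))
q=[onz('wrist',u,38,p) for u in [(235,163),(280.6,163),(257.9,142)]]
print(q,(q[0]+q[1])/2)
s=status.observe();L=onz('wrist',(256.8,173.4),84,p)
from scipy.spatial.transform import Rotation as Ro
T=Ro.from_euler('xyz',s['tcp_rot'])
print(s['ee_pos'],s['tcp_rot'],T.inv().apply(np.array([L[0],L[1],68])-s['ee_pos']), T.inv().as_rotvec())
# rot to vertical at same yaw
V=Ro.from_euler('xyz',[np.pi,0,s['tcp_rot'][2]])
print('fix turn',np.degrees((T.inv()*V).as_rotvec()))
E
```

```text
[ 544.43922909 -133.67682635   84.        ]
[array([ 518.90694652, -143.82875299,   38.        ]), array([ 569.33933853, -119.01116441,   38.        ]), array([ 532.93866466, -108.28255141,   38.        ])] [ 544.12314252 -131.4199587    38.        ]
[ 548.58218103 -135.26438668  256.98787104] [-3.14013737  0.00705173  2.02589075] [  4.57959946  -2.7484786  188.96447532] [-1.66028913 -2.66087602  0.00779012]
fix turn [-8.33813393e-02  4.04034135e-01 -2.93992447e-04]
```

```bash
python3 -m inch '[{"slide":[0,0,0],"turn":[-0.1,0.4,0]},{"slide":[0.003,-0.003,0.04],"turn":[0,0,0]},{"slide":[0,0,0.04],"turn":[0,0,0]},{"slide":[0,0,0.04],"turn":[0,0,0]},{"slide":[0,0,0.01],"turn":[0,0,0]},{"slide":[0,0,0],"turn":[0,0,0]}]' 0
python3 - <<'E'
from h import *
s=status.observe();p=viewer.camera_params('wrist');img=viewer.camera('wrist');save('w2',img)
import pickle;pickle.dump((s,p),open('w2.pkl','wb'));print(s['ee_pos'],s['tcp_rot'])
print(proj('wrist',[544,-134,84],p))
g=cv2.cvtColor(img,cv2.COLOR_RGB2GRAY);x,y=proj('wrist',[544,-134,84],p).astype(int);print(x,y)
E
```

```text
time_s: 3.9
ee_pos: [546.0, -135.2, 126.0]
tcp_rot: [3.138, 0.002, 2.017]
force: [-0.4, 0.6, 0.6]
gripper_width: 85.1
[ 545.97245515 -135.22847859  125.96765568] [3.13797246e+00 2.33619034e-03 2.01666595e+00]
[256.52615042 224.76513092]
256 224
```

View pics/w2.png

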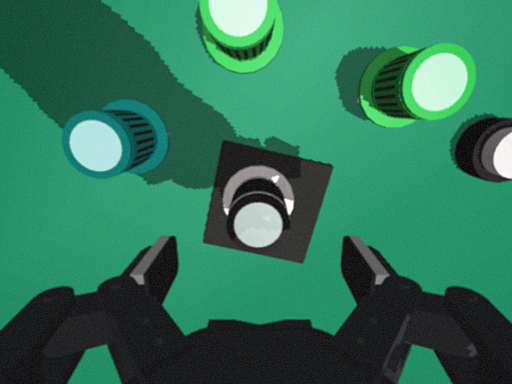

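```bash
python3 - <<'E'
from h import *
import pickle;s,p=pickle.load(open('w2.pkl','rb'))
img=cv2.imread('pics/w2.png');g=cv2.cvtColor(img,cv2.COLOR_BGR2GRAY)
m=((g>120)*255).astype(np.uint8)[150:270,200:320]
m[:50]=0
n,l,st,ce=cv2.connectedComponentsWithStats(m)
for i in range(n):
  if st[i][4]>30: print(st[i],ce[i]+[200,150],onz('wrist',ce[i]+[200,150],84,p))
E
```

```text
[    0     0   120   120 12003] [261.69540948 206.25893527] [ 541.59076174 -121.56317445   84.        ]
[  0  50  23  64 345] [205.13913043 229.36811594] [ 516.27829767 -150.68295011   84.        ]
[23 50  8 15 84] [226.16666667 205.82142857] [ 521.8788875 -130.6584992   84.       ]
[ 84  50  10  15 105] [289.2        205.75238095] [ 556.61831869 -114.02244061   84.        ]
[  34   52   48   46 1719] [257.73705643 224.45491565] [ 544.59167128 -133.48533967   84.        ]
```

```bash
python3 -m inch '[{"slide":[0.002,-0.0007,0.02],"turn":[0.1,0.1,0]},{"slide":[0,0,0.02],"turn":[0,0,0]},{"slide":[0,0,0.018],"turn":[0,0,0]},{"slide":[0,0,0],"turn":[0,0,0]}]' 0
python3 - <<'E'
from h import *
s=status.observe();p=viewer.camera_params('wrist');img=viewer.camera('wrist');save('w3',img)
print(s['ee_pos'],s['tcp_rot'],s['force'])
E
```

```text
time_s: 4.45
ee_pos: [551.1, -136.2, 75.5]
tcp_rot: [3.13, 0.011, 2.016]
force: [0.2, -0.3, -0.0]
gripper_width: 85.5
[ 551.05453832 -136.21121423   75.52479837] [3.12976018 0.01132021 2.01564495] [ 0.17343849 -0.28289723 -0.00762541]
```

View pics/w3.png

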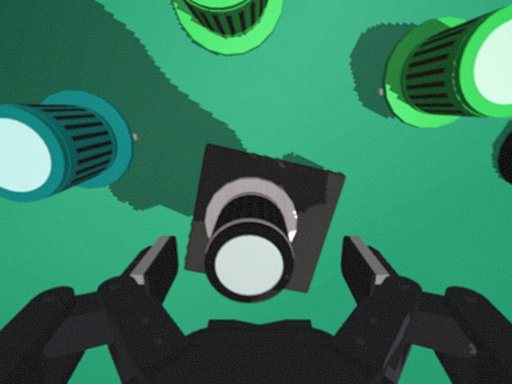

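```bash
cat >> h.py <<'E'
from scipy.spatial.transform import Rotation as Ro
def corr(target,yaw=None,show=True):
    s=status.observe();T=Ro.from_euler('xyz',s['tcp_rot']);y=s['tcp_rot'][2] if yaw is None else yaw
    V=Ro.from_euler('xyz',[np.pi,0,y])
    print('t',round(s['time_s'],2),'pos',s['ee_pos'].round(1),'rot',s['tcp_rot'].round(4),'F',s['force'].round(1),'M',s['moment'].round(2),'w',round(s['gripper_width'],1),'q6',s['joint_positions'][5].round(2))
    print(' slide mm',T.inv().apply(np.array(target)-s['ee_pos']).round(2),'turn deg',np.degrees((T.inv()*V).as_rotvec()).round(2))
E
python3 - <<'E'
from h import *
corr([544.5,-133.6,68],2.015)
E
```

```text
t 4.5 pos [ 551.9 -136.5   76.5] rot [3.1283 0.0128 2.0156] F [ 0.7 -0.1  0.2] M [ 0.05  0.05 -0.  ] w 85.6 q6 0.74
 slide mm [ 5.92 -5.53  8.37] turn deg [0.76 0.73 0.04]
```

```bash
python3 -m inch '[{"slide":[0.0055,-0.0055,0],"turn":[0.7,0.7,0]}]' 0
python3 - <<'E'
from h import *
corr([544.5,-133.6,68],2.015)
E
```

```text
time_s: 4.62
ee_pos: [545.6, -134.4, 78.1]
tcp_rot: [3.139, 0.002, 2.016]
force: [0.4, 0.4, 0.5]
gripper_width: 85.1
t 4.62 pos [ 545.6 -134.4   78.1] rot [3.1391e+00 2.3000e-03 2.0157e+00] F [0.4 0.4 0.5] M [0.01 0.02 0.04] w 85.1 q6 0.74
 slide mm [ 1.18 -0.66 10.13] turn deg [0.15 0.13 0.04]
```

```bash
python3 -m inch '[{"slide":[0.001,-0.0006,0.005],"turn":[0.1,0.1,0]},{"slide":[0,0,0.005],"turn":[0,0,0]}]' 0
python3 - <<'E'
from h import *
corr([544.5,-133.6,68],2.015)
E
```

```text
time_s: 4.88
ee_pos: [545.4, -134.0, 69.7]
tcp_rot: [3.139, 0.002, 2.016]
force: [0.3, 0.0, -0.9]
gripper_width: 85.5
t 4.88 pos [ 545.4 -134.    69.7] rot [3.1391e+00 2.4000e-03 2.0156e+00] F [ 0.3  0.  -0.9] M [-0.03 -0.03 -0.05] w 85.5 q6 0.74
 slide mm [ 0.77 -0.65  1.68] turn deg [0.14 0.14 0.04]
```

```bash
python3 -m inch '[{"slide":[0.0008,-0.0006,0.0015],"turn":[0.1,0.1,0]}]' 0
python3 -m inch '[{"slide":[0,0,0],"turn":[0,0,0]},{"slide":[0,0,0],"turn":[0,0,0]},{"slide":[0,0,0],"turn":[0,0,0]},{"slide":[0,0,0],"turn":[0,0,0]},{"slide":[0,0,0],"turn":[0,0,0]},{"slide":[0,0,0],"turn":[0,0,0]}]' 1
python3 - <<'E'
from h import *
corr([544.5,-133.6,68],2.015)
save('w4',viewer.camera('wrist'))
E
```

```text
time_s: 5.0
ee_pos: [544.3, -133.4, 67.9]
tcp_rot: [3.141, 0.0, 2.016]
force: [-0.3, 0.1, -0.3]
gripper_width: 85.2
time_s: 5.75
ee_pos: [544.4, -133.5, 67.8]
tcp_rot: [3.141, 0.0, 2.016]
force: [0.2, 0.1, 0.1]
gripper_width: 38.6
t 5.75 pos [ 544.4 -133.5   67.8] rot [3.1412e+00 2.0000e-04 2.0156e+00] F [0.2 0.1 0.1] M [-0.03  0.05  0.03] w 38.6 q6 0.74
 slide mm [-0.16  0.   -0.2 ] turn deg [0.02 0.01 0.04]
```

View pics/w4.png

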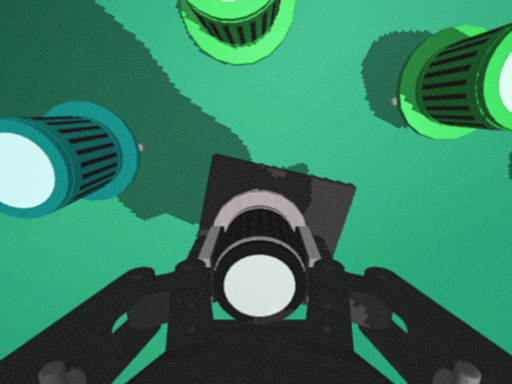

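```bash
python3 -m inch '[{"slide":[0,0,-0.015],"turn":[0,0,0]},{"slide":[0,0,-0.03],"turn":[0,0,0]},{"slide":[0,0,-0.03],"turn":[0,0,0]},{"slide":[0,0,-0.03],"turn":[0,0,0]},{"slide":[0,0,-0.02],"turn":[0,0,0]},{"slide":[0,0,0],"turn":[0,0,0]}]' 1
python3 - <<'E'
from h import *
corr([544.5,-133.6,190],2.015)
E
python3 -m inch '[{"slide":[0.015,0.008,0],"turn":[0,0,0]},{"slide":[0.03,0.016,0],"turn":[0,0,0]},{"slide":[0.03,0.016,0],"turn":[0,0,0]},{"slide":[0.03,0.016,0],"turn":[0,0,0]},{"slide":[0.03,0.016,0],"turn":[0,0,0]},{"slide":[0.03,0.016,0],"turn":[0,0,0]},{"slide":[0.03,0.016,0],"turn":[0,0,0]},{"slide":[0.02,0.010,0],"turn":[0,0,0]},{"slide":[0,0,0],"turn":[0,0,0]}]' 1
python3 - <<'E'
from h import *
corr([527.5,178,170],2.015)
s=status.observe();p=viewer.camera_params('wrist');img=viewer.camera('wrist');save('w5',img)
import pickle;pickle.dump((s,p),open('w5.pkl','wb'))
print(proj('wrist',[528,177,64],p))
E
```

```text
time_s: 6.55
ee_pos: [542.8, -132.9, 199.0]
tcp_rot: [-3.14, -0.002, 2.016]
force: [-0.3, 0.2, -2.5]
gripper_width: 38.6
t 6.55 pos [ 542.8 -132.9  199. ] rot [-3.1400e+00 -1.8000e-03  2.0156e+00] F [-0.3  0.2 -2.5] M [-0.01 -0.03  0.01] w 38.6 q6 0.74
 slide mm [-1.4   1.19  9.03] turn deg [-0.09 -0.11  0.04]
time_s: 7.68
ee_pos: [544.7, 125.9, 188.8]
tcp_rot: [-3.124, -0.014, 2.018]
force: [0.1, -0.7, -2.9]
gripper_width: 38.8
t 7.67 pos [544.7 125.9 188.8] rot [-3.1243 -0.0142  2.0181] F [ 0.1 -0.7 -2.9] M [-0.05 -0.05 -0.01] w 38.8 q6 1.2
 slide mm [54.17  7.41 19.47] turn deg [-0.99 -0.81  0.18]
[269.79814104 132.74954049]
```

View pics/w5.png

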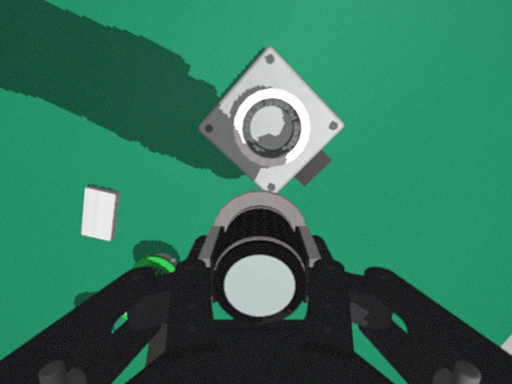

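```bash
cat > rim.py <<'E'
from h import *
import pickle
from scipy.optimize import least_squares
def rim(name):
    s,p=pickle.load(open(name+'.pkl','rb'));img=cv2.imread(f'pics/{name}.png');g=cv2.cvtColor(img,cv2.COLOR_BGR2GRAY)
    return s,p,g
if __name__=='__main__':
    s,p,g=rim('w5');c=g[80:170,220:330]
    m=(c>225).astype(np.uint8)
    n,l,st,ce=cv2.connectedComponentsWithStats(m)
    i=1+np.argmax(st[1:,4]);print(st[i],ce[i]+[220,80])
    cs,_=cv2.findContours((l==i).astype(np.uint8),cv2.RETR_CCOMP,cv2.CHAIN_APPROX_NONE)
    for k in cs:
        if len(k)>40:
            e=cv2.fitEllipse(k+np.array([220,80]));print(len(k),e,onz('wrist',e[0],64,p))
    cv2.imwrite('pics/w5c.png',cv2.resize(c,None,fx=7,fy=6.5,interpolation=cv2.INTER_NEAREST))
E
python3 rim.py
```

```text
[  14    8   77   76 1395] [278.44874552 116.14050179]
302 ((272.7652893066406, 126.16303253173828), (68.61885070800781, 72.05351257324219), 146.201904296875) [527.83854984 183.07127129  64.        ]
```

View pics/w5c.png

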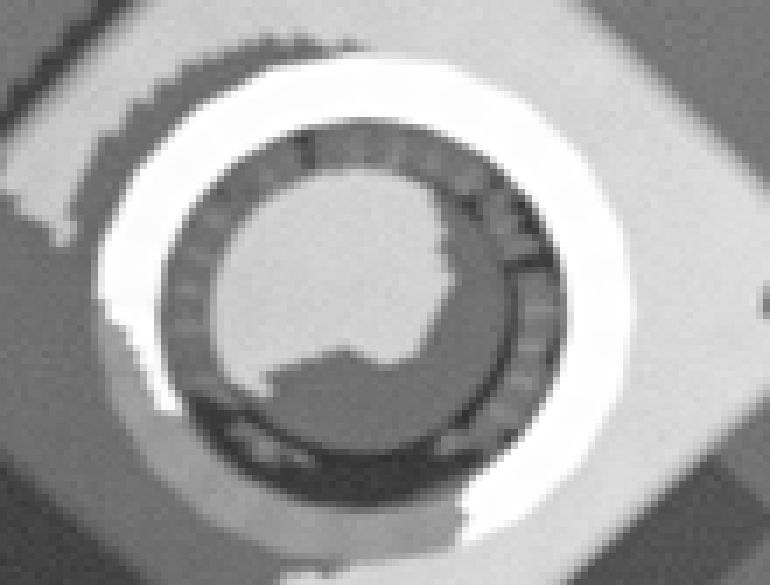

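```bash
python3 - <<'E'
from h import *
import pickle;s,p=pickle.load(open('w5.pkl','rb'))
print(onz('wrist',(271.9,127.7),64,p))
# lens held: top disc & expected
img=cv2.imread('pics/w5.png');g=cv2.cvtColor(img,cv2.COLOR_BGR2GRAY)
for nm in ['w4','w5']:
    g=cv2.cvtColor(cv2.imread(f'pics/{nm}.png'),cv2.COLOR_BGR2GRAY)
    m=(g>150).astype(np.uint8);m[:248]=0;m[322:]=0;m[:,:215]=0;m[:,302:]=0
    n,l,st,ce=cv2.connectedComponentsWithStats(m);i=1+np.argmax(st[1:,4]);print(nm,st[i],ce[i])
T=Ro.from_euler('xyz',s['tcp_rot'])
R,_=cv2.Rodrigues(p['rvec'])
# tool-frame location of top disc centre: 22mm above grip -> tool z = 6-22=-16
o,d=ray('wrist',ce[i],p); o=T.inv().apply(o-s['ee_pos']); d=T.inv().apply(d); print('top in tool',o+d*(-16-o[2])/d[2])
E
```

```text
[527.74237599 181.59733633  64.        ]
w4 [ 224  255   71   61 3424] [259.1223715  285.16004673]
w5 [ 224  255   71   61 3367] [259.2019602  285.14137214]
top in tool [ -0.33284251   0.34594915 -16.        ]
```

```bash
python3 - <<'E'
from h import *
corr([549.5,135.7,150],2.015)
E
python3 -m inch '[{"slide":[0.006,0.006,0.01],"turn":[-1,-0.8,0.2]},{"slide":[0,0,0.015],"turn":[0,0,0]},{"slide":[0,0,0.01],"turn":[0,0,0]},{"slide":[0,0,0],"turn":[0,0,0]}]' 1
python3 - <<'E'
from h import *
corr([549.5,135.7,150],2.015)
E
```

```text
t 7.72 pos [544.6 125.1 188.7] rot [-3.1238 -0.0141  2.0173] F [ 0.5  0.1 -3. ] M [-0.03  0.03  0.04] w 38.9 q6 1.2
 slide mm [ 6.89  9.71 38.66] turn deg [-1.02 -0.81  0.14]
time_s: 8.22
ee_pos: [545.4, 131.1, 150.0]
tcp_rot: [-3.137, -0.001, 2.011]
force: [-0.2, -0.2, -2.3]
gripper_width: 39.1
t 8.22 pos [545.4 131.1 150. ] rot [-3.1367e+00 -6.0000e-04  2.0115e+00] F [-0.2 -0.2 -2.3] M [-0.    0.   -0.06] w 39.1 q6 1.22
 slide mm [ 2.41  5.64 -0.  ] turn deg [-0.28 -0.03 -0.2 ]
```

```bash
python3 -m inch '[{"slide":[0.002,0.005,0],"turn":[-0.3,0,-0.2]},{"slide":[0,0,0],"turn":[0,0,0]}]' 1
python3 - <<'E'
from h import *
import pickle
s=status.observe();p=viewer.camera_params('wrist');img=viewer.camera('wrist');save('w6',img)
corr([549.5,135.7,150],2.015)
pickle.dump((s,p),open('w6.pkl','wb'))
x,y=proj('wrist',[528,181,64],p);print(x,y)
x0,y0=int(x)-55,int(y)-50;print(x0,y0)
c=img[max(y0,0):y0+100,x0:x0+110]
save('w6c',cv2.resize(c,None,fx=7,fy=6,interpolation=cv2.INTER_NEAREST))
E
```

```text
time_s: 8.48
ee_pos: [549.9, 134.6, 150.4]
tcp_rot: [3.14, -0.0, 2.014]
force: [0.3, 0.2, -2.8]
gripper_width: 38.9
t 8.53 pos [549.8 134.5 150.4] rot [ 3.1406e+00 -3.0000e-04  2.0140e+00] F [ 0.3 -0.5 -2.5] M [-0.05 -0.06  0.02] w 38.6 q6 1.23
 slide mm [1.17 0.24 0.43] turn deg [ 0.06 -0.02 -0.06]
258.9696807685995 137.68784369627267
203 87
```

View pics/w6c.png

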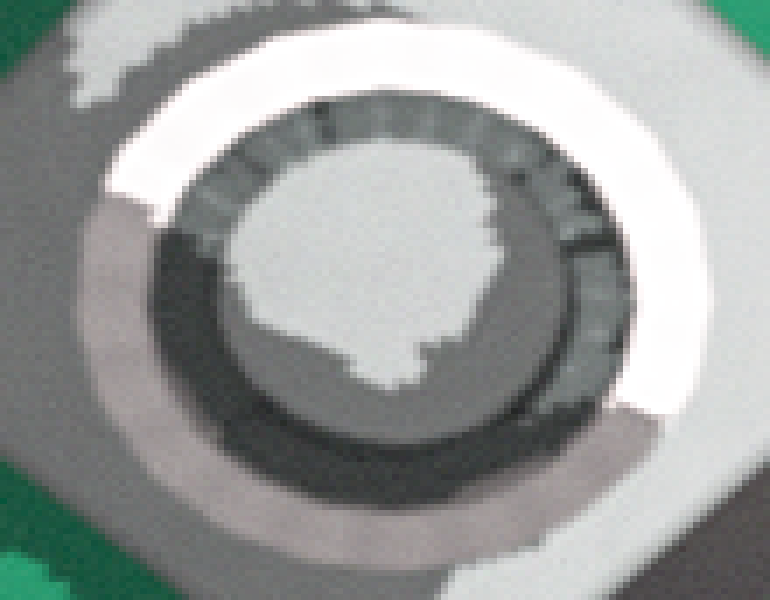

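```bash
python3 - <<'E'
from h import *
import pickle;s,p=pickle.load(open('w6.pkl','rb'))
print(onz('wrist',(259.1,136.4),64,p))
th=np.linspace(0,2*np.pi,73)
for R in (32.5,25.5):
  for c in ([528,181],[528,181.8]):
    q=np.array([proj('wrist',[c[0]+R*np.cos(t),c[1]+R*np.sin(t),64],p) for t in th]);print(R,c,q.min(0),q.max(0))
print('obs outer', 203+78/7,203+710/7,87+18/6,87+570/6,'inner',203+150/7,203+633/7,87+90/6,87+508/6)
E
```

```text
[527.68905616 181.87548112  64.        ]
32.5 [528, 181] [214.29543774  90.2533331 ] [303.65516423 180.92579971]
32.5 [528, 181.8] [214.72220098  89.14568124] [304.17529948 180.00568181]
25.5 [528, 181] [223.92322596 100.8590119 ] [294.0004512  171.93609137]
25.5 [528, 181.8] [224.35969163  99.77454279] [294.50852773 170.99843287]
obs outer 214.14285714285714 304.42857142857144 90.0 182.0 inner 224.42857142857142 293.42857142857144 102.0 171.66666666666669
```

```bash
python3 - <<'E'
from h import *
corr([528,180.8,150],2.015)
E
python3 -m inch '[{"slide":[0.025,0,0],"turn":[0,0,0]},{"slide":[0.025,0,0],"turn":[0,0,0]},{"slide":[0,0,0.01],"turn":[0,0,0]},{"slide":[0,0,0],"turn":[0,0,0]}]' 1
python3 - <<'E'
from h import *
corr([528,180.8,130],2.015)
E
```

```text
t 8.53 pos [549.8 134.5 150.4] rot [ 3.1406e+00 -3.0000e-04  2.0140e+00] F [ 0.3 -0.5 -2.5] M [-0.05 -0.06  0.02] w 38.6 q6 1.23
 slide mm [51.14  0.16  0.45] turn deg [ 0.06 -0.02 -0.06]
time_s: 9.02
ee_pos: [529.5, 180.2, 141.4]
tcp_rot: [3.138, 0.001, 2.013]
force: [0.0, -0.7, -2.6]
gripper_width: 39.4
t 9.03 pos [529.5 180.2 141.4] rot [3.1377e+00 1.2000e-03 2.0130e+00] F [ 0.  -0.7 -2.6] M [ 0.01  0.01 -0.03] w 39.4 q6 1.31
 slide mm [ 1.23 -1.11 11.4 ] turn deg [ 0.22  0.07 -0.12]
```

```bash
python3 -m inch '[{"slide":[0.0012,-0.0011,0.006],"turn":[0.2,0.1,-0.1]},{"slide":[0,0,0.006],"turn":[0,0,0]},{"slide":[0,0,0],"turn":[0,0,0]}]' 1
python3 - <<'E'
from h import *
corr([528,180.8,120],2.015)
p=viewer.camera_params('wrist')
a=viewer.camera('wrist');save('w7',a)
b=viewer.camera('side');save('s7',np.hstack([up(b,(249,235),45,7)]))
E
```

```text
time_s: 9.4
ee_pos: [528.7, 179.3, 128.5]
tcp_rot: [3.142, -0.0, 2.013]
force: [0.6, -1.4, -2.8]
gripper_width: 38.5
t 9.4 pos [528.7 179.3 128.5] rot [ 3.1415e+00 -2.0000e-04  2.0128e+00] F [ 0.6 -1.4 -2.8] M [0.04 0.02 0.02] w 38.5 q6 1.31
 slide mm [ 1.61 -0.01  8.5 ] turn deg [ 0.   -0.01 -0.13]
```

View pics/w7.png

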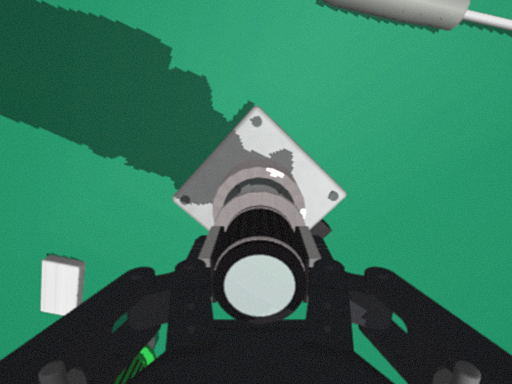

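View pics/s7.png

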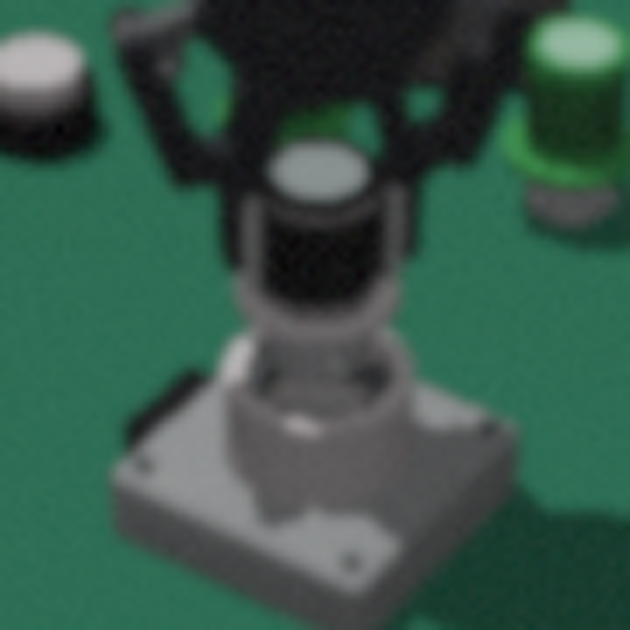

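```bash
python3 -m inch '[{"slide":[0.0016,0,0.004],"turn":[0,0,0]},{"slide":[0,0,0.004],"turn":[0,0,0]}]' 1
python3 - <<'E'
from h import *
corr([528,180.8,114],2.013)
E
```

```text
time_s: 9.75
ee_pos: [528.8, 181.1, 121.2]
tcp_rot: [3.139, 0.0, 2.013]
force: [0.3, 0.1, -1.9]
gripper_width: 38.5
t 9.75 pos [528.8 181.1 121.2] rot [3.1394e+00 3.0000e-04 2.0127e+00] F [ 0.3  0.1 -1.9] M [0.07 0.04 0.03] w 38.5 q6 1.31
 slide mm [ 0.11 -0.87  7.21] turn deg [ 0.13  0.02 -0.02]
```

```bash
python3 -m inch '[{"slide":[0,-0.0008,0.003],"turn":[0.1,0,0]},{"slide":[0,0,0.003],"turn":[0,0,0]}]' 1
python3 - <<'E'
from h import *
corr([528,180.8,110],2.013)
E
```

```text
time_s: 10.0
ee_pos: [527.9, 180.7, 114.7]
tcp_rot: [3.141, 0.0, 2.013]
force: [0.4, 1.0, -3.2]
gripper_width: 38.5
t 10.0 pos [527.9 180.7 114.7] rot [3.1414e+00 3.0000e-04 2.0128e+00] F [ 0.4  1.  -3.2] M [-0.05  0.   -0.03] w 38.5 q6 1.31
 slide mm [0.03 0.08 4.66] turn deg [ 0.01  0.02 -0.01]
```

Now about to enter the mouth with the lugs; small steps.

```bash
python3 -m inch '[{"slide":[0,0,0.002],"turn":[0,0,0]},{"slide":[0,0,0.001],"turn":[0,0,0]}]' 1
python3 - <<'E'
from h import *
corr([528,180.8,110],2.013)
E
```

```text
time_s: 10.25
ee_pos: [527.8, 180.8, 111.2]
tcp_rot: [-3.141, 0.0, 2.013]
force: [-0.3, -0.9, -2.6]
gripper_width: 38.6
t 10.25 pos [527.8 180.8 111.2] rot [-3.1414e+00  2.0000e-04  2.0130e+00] F [-0.3 -0.9 -2.6] M [ 0.03 -0.01  0.07] w 38.6 q6 1.31
 slide mm [-0.05  0.22  1.22] turn deg [-0.01  0.01 -0.  ]
```

```bash
python3 -m inch '[{"slide":[0,0,0.001],"turn":[0,0,0]},{"slide":[0,0,0.001],"turn":[0,0,0]}]' 1
python3 - <<'E'
from h import *
corr([528,180.8,110],2.013)
E
```

```text
time_s: 10.5
ee_pos: [527.9, 180.8, 109.7]
tcp_rot: [3.141, 0.0, 2.013]
force: [-2.8, -0.8, 6.0]
gripper_width: 39.1
t 10.5 pos [527.9 180.8 109.7] rot [3.1414e+00 3.0000e-04 2.0129e+00] F [-2.8 -0.8  6. ] M [-0.18  0.59  0.  ] w 39.1 q6 1.31
 slide mm [-0.02  0.11 -0.31] turn deg [ 0.01  0.02 -0.  ]
```

```bash
python3 -m inch '[{"slide":[0,0,0.0006],"turn":[0,0,-5]},{"slide":[0,0,0.0006],"turn":[0,0,-5]}]' 1
python3 - <<'E'
from h import *
corr([528,180.8,110])
E
```

```text
time_s: 10.75
ee_pos: [528.7, 181.0, 109.7]
tcp_rot: [3.139, 0.001, 2.192]
force: [-0.1, 0.1, -0.5]
gripper_width: 38.6
t 10.75 pos [528.7 181.  109.7] rot [3.1393e+00 1.3000e-03 2.1925e+00] F [-0.1  0.1 -0.5] M [-0.04  0.17 -0.04] w 38.6 q6 1.14
 slide mm [ 0.27 -0.66 -0.28] turn deg [0.13 0.07 0.  ]
```

```bash
python3 -m inch '[{"slide":[0.0003,-0.0006,0.0012],"turn":[0.1,0.1,-5]},{"slide":[0,0,0.0012],"turn":[0,0,-5]},{"slide":[0,0,0.0012],"turn":[0,0,-5]}]' 1
python3 - <<'E'
from h import *
corr([528,180.8,110])
E
```

```text
time_s: 11.12
ee_pos: [528.5, 180.7, 107.5]
tcp_rot: [3.14, 0.001, 2.463]
force: [-1.9, 1.7, -0.8]
gripper_width: 39.1
t 11.12 pos [528.5 180.7 107.5] rot [3.1400e+00 1.0000e-03 2.4627e+00] F [-1.9  1.7 -0.8] M [ 0.23  0.53 -0.05] w 39.1 q6 0.86
 slide mm [ 0.4  -0.21 -2.55] turn deg [0.09 0.06 0.  ]
```

```bash
python3 -m inch '[{"slide":[0.0003,-0.0002,0.0012],"turn":[0,0,0]},{"slide":[0,0,0.0012],"turn":[0,0,0]}]' 1
python3 - <<'E'
from h import *
corr([528,180.8,110])
E
```

```text
time_s: 11.38
ee_pos: [528.0, 180.8, 105.0]
tcp_rot: [3.14, 0.001, 2.461]
force: [-0.2, -0.3, -1.7]
gripper_width: 39.1
t 11.38 pos [528.  180.8 105. ] rot [3.1398e+00 1.0000e-03 2.4606e+00] F [-0.2 -0.3 -1.7] M [ 0.01  0.11 -0.01] w 39.1 q6 0.87
 slide mm [ 0.   -0.04 -5.04] turn deg [0.1  0.06 0.  ]
```

It's dropping: TCP z is 105 with almost no force. I'll keep going straight down until it touches (expected about 103).

```bash
python3 -m inch '[{"slide":[0,0,0.0012],"turn":[0.1,0,0]},{"slide":[0,0,0.001],"turn":[0,0,0]}]' 1
python3 - <<'E'
from h import *
corr([528,180.8,110])
E
```

```text
time_s: 11.62
ee_pos: [528.2, 180.8, 102.7]
tcp_rot: [-3.142, 0.001, 2.459]
force: [-2.9, -1.0, 4.6]
gripper_width: 39.0
t 11.62 pos [528.2 180.8 102.7] rot [-3.1416e+00  1.2000e-03  2.4591e+00] F [-2.9 -1.   4.6] M [-0.12  0.47 -0.06] w 39.0 q6 0.87
 slide mm [ 0.12 -0.12 -7.33] turn deg [-0.    0.07 -0.  ]
```

```bash
python3 -m inch '[{"slide":[0,0,0.0004],"turn":[0,0.1,5]},{"slide":[0,0,0.0004],"turn":[0,0,5]}]' 1
python3 - <<'E'
from h import *
corr([528,180.8,110])
E
```

```text
time_s: 11.88
ee_pos: [528.8, 181.1, 102.7]
tcp_rot: [3.14, -0.0, 2.279]
force: [-1.6, 0.4, 0.3]
gripper_width: 38.7
t 11.88 pos [528.8 181.1 102.7] rot [ 3.1401 -0.      2.2791] F [-1.6  0.4  0.3] M [0.08 0.39 0.07] w 38.7 q6 1.05
 slide mm [ 0.3  -0.78 -7.25] turn deg [ 0.08 -0.   -0.  ]
```

```bash
python3 -m inch '[{"slide":[0.0002,-0.0007,0.0007],"turn":[0.1,0,5]},{"slide":[0,-0.0003,0.0007],"turn":[0,0,5]}]' 1
python3 - <<'E'
from h import *
corr([528,180.8,110])
E
```

```text
time_s: 12.12
ee_pos: [528.8, 181.2, 102.7]
tcp_rot: [3.139, 0.0, 2.098]
force: [-2.1, 1.1, 1.3]
gripper_width: 38.9
t 12.12 pos [528.8 181.2 102.7] rot [3.1392e+00 1.0000e-04 2.0984e+00] F [-2.1  1.1  1.3] M [0.21 0.35 0.06] w 38.9 q6 1.23
 slide mm [ 0.11 -0.88 -7.33] turn deg [0.14 0.01 0.  ]
```

```bash
python3 -m inch '[{"slide":[0.0001,-0.0009,0.0008],"turn":[0.1,0,5]},{"slide":[0,-0.0003,0.0008],"turn":[0,0,5]}]' 1
python3 - <<'E'
from h import *
corr([528,180.8,110])
E
```

```text
time_s: 12.38
ee_pos: [528.8, 181.1, 102.0]
tcp_rot: [3.138, -0.0, 1.918]
force: [-0.1, -0.1, -1.9]
gripper_width: 38.8
t 12.38 pos [528.8 181.1 102. ] rot [ 3.1382 -0.      1.9176] F [-0.1 -0.1 -1.9] M [-0.01  0.   -0.01] w 38.8 q6 1.41
 slide mm [-0.04 -0.82 -8.01] turn deg [ 0.19 -0.   -0.  ]
```

```bash
python3 -m inch '[{"slide":[0,-0.0007,0.0008],"turn":[0.1,0,4]},{"slide":[0,-0.0003,0.0006],"turn":[0.1,0,4]}]' 1
python3 - <<'E'
from h import *
corr([528,180.8,110])
E
```

```text
time_s: 12.62
ee_pos: [528.6, 180.8, 101.0]
tcp_rot: [3.14, 0.0, 1.772]
force: [0.1, -0.2, -1.5]
gripper_width: 38.9
t 12.62 pos [528.6 180.8 101. ] rot [3.1401e+00 1.0000e-04 1.7724e+00] F [ 0.1 -0.2 -1.5] M [ 0.03 -0.04  0.01] w 38.9 q6 1.56
 slide mm [ 0.1  -0.6  -9.01] turn deg [0.09 0.01 0.  ]
```

```bash
python3 -m inch '[{"slide":[0,-0.0006,0.0006],"turn":[0.1,0,4]},{"slide":[0,-0.0002,0.0006],"turn":[0,0,4]}]' 1
python3 - <<'E'
from h import *
corr([528,180.8,110])
E
```

```text
time_s: 12.88
ee_pos: [528.4, 180.6, 99.9]
tcp_rot: [3.141, 0.0, 1.627]
force: [-0.3, 0.1, -1.5]
gripper_width: 38.7
t 12.88 pos [528.4 180.6  99.9] rot [3.1408e+00 4.0000e-04 1.6271e+00] F [-0.3  0.1 -1.5] M [-0.03  0.01  0.03] w 38.7 q6 1.7
 slide mm [  0.21  -0.35 -10.1 ] turn deg [0.04 0.02 0.  ]
```

```bash
python3 -m inch '[{"slide":[0.0002,-0.0003,0.0006],"turn":[0,0,4]},{"slide":[0,-0.0002,0.0006],"turn":[0,0,4]}]' 1
python3 - <<'E'
from h import *
corr([528,180.8,110])
E
```

```text
time_s: 13.12
ee_pos: [528.6, 180.7, 98.9]
tcp_rot: [3.139, 0.0, 1.482]
force: [-1.0, -0.7, -1.8]
gripper_width: 38.6
t 13.12 pos [528.6 180.7  98.9] rot [3.1394e+00 4.0000e-04 1.4819e+00] F [-1.  -0.7 -1.8] M [-0.05 -0.05  0.03] w 38.6 q6 1.85
 slide mm [  0.04  -0.55 -11.07] turn deg [0.13 0.02 0.  ]
```

```bash
python3 -m inch '[{"slide":[0,-0.0005,0.0006],"turn":[0.1,0,3]},{"slide":[0,-0.0002,0.0006],"turn":[0,0,2]}]' 1
python3 - <<'E'
from h import *
corr([528,180.8,110])
b=viewer.camera('side');save('s8',np.hstack([up(b,(249,235),45,7)]))
E
```

```text
time_s: 13.38
ee_pos: [528.6, 180.4, 98.8]
tcp_rot: [3.139, 0.001, 1.391]
force: [-0.8, -1.2, 4.0]
gripper_width: 38.8
t 13.38 pos [528.6 180.4  98.8] rot [3.1393e+00 8.0000e-04 1.3906e+00] F [-0.8 -1.2  4. ] M [-0.26  0.51  0.1 ] w 38.8 q6 1.94
 slide mm [  0.26  -0.59 -11.22] turn deg [0.13 0.04 0.  ]
```

View pics/s8.png

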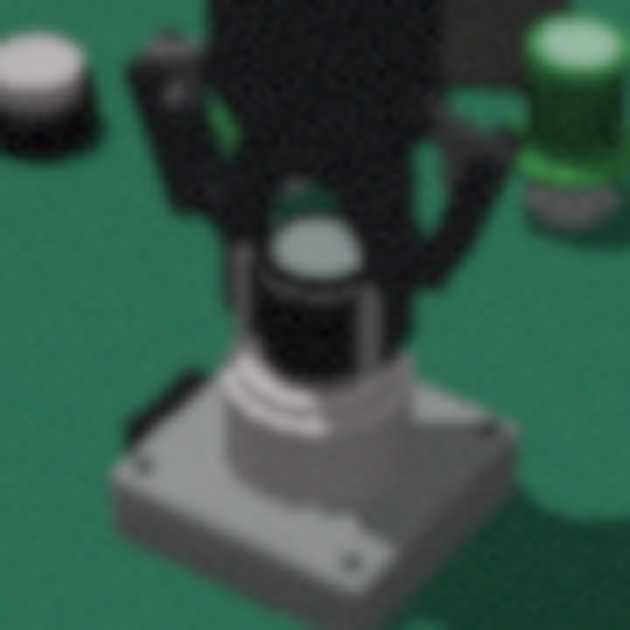

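```bash
python3 -m inch '[{"slide":[0.0002,-0.0005,0.0004],"turn":[0.1,0,3]},{"slide":[0,-0.0002,0.0004],"turn":[0,0,2]}]' 1
python3 - <<'E'
from h import *
corr([528,180.8,110])
E
```

```text
time_s: 13.68
ee_pos: [528.4, 180.5, 98.8]
tcp_rot: [3.139, 0.001, 1.3]
force: [-0.4, -2.8, 3.7]
gripper_width: 38.8
t 13.68 pos [528.4 180.5  98.8] rot [3.1394e+00 8.0000e-04 1.2999e+00] F [-0.4 -2.8  3.7] M [-0.21  0.41  0.11] w 38.8 q6 2.03
 slide mm [  0.2   -0.44 -11.21] turn deg [0.13 0.04 0.  ]
```

```bash
python3 -m inch '[{"slide":[0,0,0],"turn":[0,0,0]},{"slide":[0,0,0],"turn":[0,0,0]},{"slide":[0,0,0],"turn":[0,0,0]},{"slide":[0,0,0],"turn":[0,0,0]},{"slide":[0,0,0],"turn":[0,0,0]},{"slide":[0,0,0],"turn":[0,0,0]}]' 0
python3 - <<'E'
from h import *
corr([528,180.8,110])
b=viewer.camera('wrist');save('w9',b)
E
```

```text
time_s: 14.42
ee_pos: [529.0, 181.0, 98.5]
tcp_rot: [3.139, -0.001, 1.302]
force: [0.5, -0.1, -0.4]
gripper_width: 85.3
t 14.43 pos [529.  181.   98.5] rot [ 3.1387e+00 -5.0000e-04  1.3015e+00] F [ 0.5 -0.1 -0.4] M [0.   0.01 0.01] w 85.3 q6 2.03
 slide mm [ -0.46  -0.85 -11.51] turn deg [ 0.17 -0.03 -0.  ]
```

View pics/w9.png

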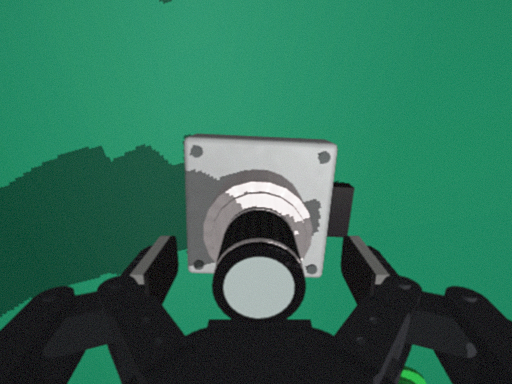

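The lens is released and upright in the port, with its top at (259,286). I'll retreat straight up and check that the collar is flush.

```bash
python3 -m inch '[{"slide":[0,0,-0.015],"turn":[0,0,0]},{"slide":[0,0,-0.025],"turn":[0,0,0]},{"slide":[0,0,-0.03],"turn":[0,0,0]},{"slide":[0,0,-0.03],"turn":[0,0,0]},{"slide":[-0.04,0,-0.02],"turn":[0,0,0]},{"slide":[-0.04,0,0],"turn":[0,0,0]},{"slide":[0,0,0],"turn":[0,0,0]}]' 0
python3 - <<'E'
from h import *
import pickle
corr([528,180.8,110])
s=status.observe();p=viewer.camera_params('wrist');b=viewer.camera('wrist');save('w10',b)
pickle.dump((s,p),open('w10.pkl','wb'))
b=viewer.camera('side');save('s10',up(b,(249,235),45,7)); save('s10f',b)
save('t10',viewer.camera('top'))
for z in (110,115,119,126): print(z,proj('side',[528,180.8,z]),proj('wrist',[528,180.8,z],p))
E
```

```text
time_s: 15.35
ee_pos: [508.1, 102.6, 229.4]
tcp_rot: [3.132, -0.002, 1.303]
force: [0.7, 0.1, 0.9]
gripper_width: 85.4
t 15.35 pos [508.1 102.6 229.4] rot [ 3.1322e+00 -2.3000e-03  1.3035e+00] F [0.7 0.1 0.9] M [ 0.    0.04 -0.01] w 85.4 q6 1.88
 slide mm [ 80.39  -2.62 119.6 ] turn deg [ 0.54 -0.13 -0.  ]
110 [248.47905547 227.45924975] [256.0776225   97.17640106]
115 [248.50627034 225.72476804] [256.06069313  96.92864263]
119 [248.52818859 224.33013868] [256.04660898  96.72252296]
126 [248.56686125 221.87438083] [256.02072062  96.34364894]
```

View pics/s10.png

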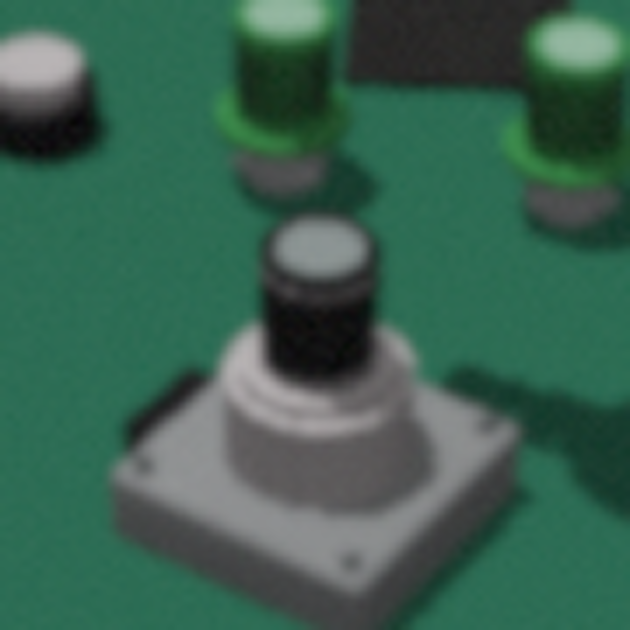

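View pics/w10.png

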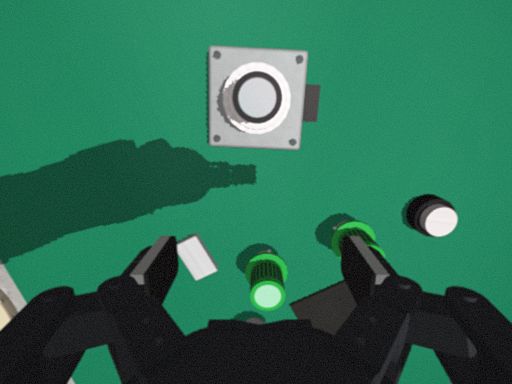

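View pics/t10.png

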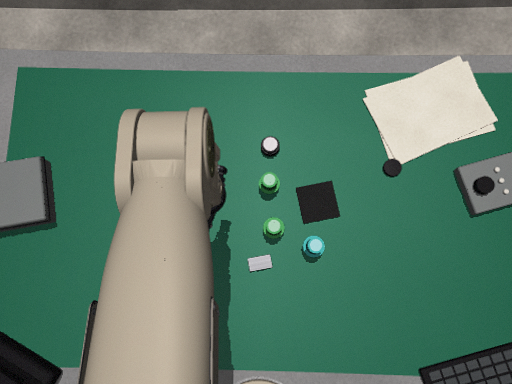

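The side view shows the collar seated on the rim and the lens upright (top disc at about (249.7,225.4)). The top view shows the bystanders where they were. The z steps of 7.0 mm (drop) and 3.9 mm (thread) match the description, so I'm handing in.

```bash
python3 -c "
from h import *
hand_in()"
```

```text
the job is handed in; nothing more can be done
```

The lens is fitted in the camera stand's port, let go, and handed in at about 15.5 s of the 58 s allowed. `hand_in` gives no verdict, so this rests on my own checks.

**What I did:** I gripped the black lens on the pad by its barrel and lowered it upright into the port. Its lugs touched the thread at TCP z 109.7 mm. I turned it back about 26° under light pressure and it dropped to 102.7 mm. I then turned it forward about 66° until it stopped sinking at 98.8 mm, and released it.

**Last checks:**
- **Depth:** the steps were 7.0 mm for the drop and 3.9 mm in the thread, against the expected 7 and 4. A further 5° forward gave no more sinking and only 0.1 N m of torque.
- **Forces:** the wrist force readings I took stayed under about 8 N.
- **Pictures:** after release the side and wrist views show the lens upright with its collar seated on the rim. The side view only gives its height to a few mm, so it supports the flush fit without proving it.
- **Bystanders:** the short lens, gauge block, cap and the green and turquoise look-alikes are where they were in the top view. The arm hid the screwdriver in that last picture, though nothing went near it.

None of the checks failed. The three cameras' raw positions for the port and the lens differed by up to about 4–5 mm. I went with the wrist camera, and the contact heights bore that out.

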